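Tip a tall carton onto its broad side and seat it in the desk holder

ROBOT

A 7-joint arm with a two-finger parallel gripper is mounted at the origin on the work surface. World frame = base frame: x ahead of the robot, y to its left, z up, the work surface at z = 0. Lengths are in m, angles in rad, forces in N, time in s.
With the tool pointing down it reaches from about 0.35 to 0.9 m from the base axis. Payload 8.1 kg.
Tool frame: the origin (TCP) lies between the finger pads; the fingertips stand ahead of it and the grasp point (between the pads) lies 11 mm behind it (env.tcp_to_tips is the z of the fingertips in the tool frame, in m); z points along the fingers, y is the direction in which the jaws open and shut (so a half turn about z gives the same grasp; the last joint's range is limited). The gripper opens to 92 mm and grips with 3 to 60 N. Pads are 19 mm wide; open, the fingers measure 130 mm over their backs; the gripper's body (75 mm by 190 mm) begins 47 mm behind the grasp point.
Start: joints at [1.105, 0.434, 0.025, 1.573, -0.012, 1.134, -0.075], TCP at [0.222, -0.584, 0.235] pointing down, gripper open.
Joint ranges: [-2.62, 2.62], [-0.44, 2.09], [-1.27, 1.32], [0.08, 2.57], [-1.32, 4.46], [0.12, 2], [-2.74, 2.74]. Speed limits (rad/s): [2.22, 2.22, 3.01, 3.01, 3.14, 3.14, 3.14].

INTERFACE

Orientations are given as a 3x3 rotation matrix whose columns are the frame's x, y, z axes.
In Python, from plant import env, get_image, get_calibration gives the robot as it stands. The module is installed in compiled form; this text tells all that it offers.
- The arm moves only by the tool send_rows, never from a script. Its argument "commands" is a list that holds one entry, the list of rows, each a list of 7 numbers: the closure in counts, from 0 (fully open) to 255 (shut), then the shift along the tool's x, y, z in m, then the turn, a rotation vector about the tool's x, y, z in rad. In form: [[[fingers, tx, ty, tz, ax, ay, az], ...]]. A call has 1 to 20 rows; each row shifts and turns the commanded pose from where the row before left it, along the tool's axes as they then stand; what a row does not reach is not made up. A row lasts 1/12 s, in which the tool goes at most 41.7 mm and 7.16 degrees, less where a joint would pass 70% of its speed; a pose out of reach is approached as far as the arm can. A call with a gripper value outside its range is refused whole. The fingers move at their own pace and stop on an object; the grip force is fixed at half the most. Time passes only in rows, so rows that do not move let the fingers close. It gives the time, the measured TCP pose, the force and the opening at its end, in the units of the state.
- env.get_state(): the state, without advancing time (a new reading comes with each control period).
- get_image(name): name is "scene" or "top"; returns the picture (384x512x3 uint8, red, green, blue); there is no depth.
- get_calibration(name): a dict with "camera_matrix" (3x3 intrinsics, pixels), "R" (3x3) and "t" (3): a world point X has camera coordinates R X + t. Camera axes: x right, y down, z forward; pixel columns grow to the right and rows downward; lengths in m; the calibration is good to about 2 mm. A picture is of the moment at which its call begins. get_calibration takes no time and is no camera call.
- env.finish_job(): hands the job in, once; it reports no verdict.
The state is a dict: "time_s": time; "qpos": joint angles; "qvel": joint speeds; "joint_efforts": joint torques, N m; "position": TCP position; "orientation": TCP orientation; "ft_force": force on the tool from outside, world axes, zero at the start; "wrist_torque": the same for the moment, N m; "grip_width": finger opening in m.
Only numpy, scipy, OpenCV 4.12 (cv2) and the standard library are available. Lean on these libraries where they do the work, as an engineer would, in place of code of your own. Each camera call takes 0.05 s, during which the arm holds its last target.

TASK

Tip the tall carton over onto its broad side by pushing it high up, so that its top end falls towards the wooden holder. Then slide it between the holder's guide rails and press it squarely against the sprung plate at the back with a steady 15 N or so for about a second, then let it go there, lying flat and fully home. It holds fragile stock: never push on it with more than 25 N, and leave everything else on the desk where it stands.

Things in the scene. Friction and masses are not known exactly. Their poses are not given: they have to be found in the camera images.
- carton: Tall closed cardboard carton, rigid, too thick to grasp: 92 mm thick (own x), 140 wide (own y), 210 tall (own z), 0.3 to 0.65 kg. Origin: centre of its underside as it stands. Starts upright before the holder's mouth, +x broad face towards the holder (within 5 degrees). Pushed from 140 mm up or higher it tips about its lower edge, falling by itself past 24 degrees; pushed low it slides.
- carton_center (a point): The carton's centre, 105 mm above its underside as it stands. Axes as the carton's. When the carton lies on its +x broad face, this point is 46 mm above the desk, the top is 92 mm high and own z points to the holder; the end to push on is then 105 mm behind this point.
- holder: Plywood holder fixed to the desk. Origin: on the desk, middle of the bay's mouth; +x is the way in, z up. Two guide rails 30 mm high run from x = 0 to 139 mm, 152 mm apart inside (the floor is the bare desk); from x = -66 to 0 they flare out to 200 mm apart.
- stop: Back stop of the holder: a steel bracket carrying an adjustable, stiffly sprung, rubber-faced plate (120 mm wide, 50 high, yields about 1 mm under a firm press). Origin: fixed, on the desk at the holder's x = 124 mm, axes as the holder's. Its plate has been set anywhere from holder x = 103 to 112 mm: the lying carton is home with its centre at x = -2 to 7 mm. Where, only touch or sight tells.
- mouse: Black computer mouse, 100 x 60 x 26 mm, on the robot's side of the holder. Bystander; origin under its centre.
- case: Black spectacle case, 160 x 62 x 42 mm, on the far side of the holder. Bystander; origin under its centre.
- cleaner: Small white bottle, 40 mm across, 110 mm tall, behind the holder. Bystander; origin under its centre.
- can: Metal can, 68 mm across, 105 mm tall, behind the holder. Bystander; origin under its centre.
- bowl: Blue ceramic bowl, 120 mm across, 55 mm high, towards the far edge. Bystander; origin under its centre.
- jar: Glass jar with a metal lid, 70 mm across, 90 mm tall, towards the far edge. Bystander; origin under its centre.
Things that resemble listed ones, but are neither listed nor needed, are in the scene too. Of the things that look like the carton, the largest one is meant.

How it is judged:
By the outcome, as a careful person would: the job done as asked, in the order asked, and still so for the second after the job is handed in, with the robot touching nothing.
It also fails if it takes over 72 s, if anything falls off the work surface, if the arm or the gripper's body presses on something with over 40 N, if the wrist force passes 120 N, or if a joint passes its speed limit or range.

## Working session

There is one attempt and no reset: what is moved stays moved. The work goes in short steps, Python scripts to look and compute and a tool call to move; the robot and the scene stay as the last step left them, time stands still between calls to the robot, and variables do not carry over. Pictures are saved under pics/ and viewed, and the job is handed in when it is done.

Besides the shell and the picture viewer there is one more tool, called after "Request:" by a JSON object that holds its "op" and its "data", one argument or row to a line. send_rows: Moves the arm, as the interface text tells. Its arguments: {"type":"object","properties":{"commands":{"type":"array","items":{"type":"array","items":{"type":"array","items":{"type":"number"}}}}},"required":["commands"]}

```bash
mkdir -p pics
python3 - <<'E'
from plant import env,get_image,get_calibration
import cv2,numpy as np
np.set_printoptions(precision=4,suppress=True)
for n in("scene","top"):
    cv2.imwrite(f"pics/{n}0.png",get_image(n)[:,:,::-1]); c=get_calibration(n); print(n,c["camera_matrix"],c["R"],c["t"], -c["R"].T@c["t"])
s=env.get_state();print(s);print(env.tcp_to_tips)
E
```

```text
scene [[429.6037   0.     255.5566]
 [  0.     429.6037 193.0094]
 [  0.       0.       1.    ]] [[-0.1513  0.9883 -0.0191]
 [ 0.5398  0.0664 -0.8392]
 [-0.8281 -0.1373 -0.5435]] [ 0.0477 -0.2261  1.5405] [1.4049 0.1794 0.6484]
top [[445.4413   0.     251.7102]
 [  0.     445.4413 190.1811]
 [  0.       0.       1.    ]] [[ 0.0098 -0.9998 -0.0144]
 [-0.9818 -0.0069 -0.19  ]
 [ 0.1899  0.016  -0.9817]] [0.0125 0.5751 1.1924] [ 0.3381 -0.0026  1.28  ]
{'time_s': 0.1, 'qpos': array([ 1.1054,  0.4351,  0.025 ,  1.5739, -0.0116,  1.134 , -0.0751]), 'qvel': array([-0.0008, -0.0012, -0.0003, -0.002 ,  0.0015,  0.001 ,  0.0002]), 'joint_efforts': array([  0.004 , -66.9123,   0.9887, -31.5143,  -0.0604,   0.0374,
         0.0001]), 'position': array([ 0.2216, -0.584 ,  0.2341]), 'orientation': array([[ 0.9349,  0.3548, -0.0006],
       [ 0.3548, -0.9349,  0.0012],
       [-0.0001, -0.0013, -1.    ]]), 'ft_force': array([-0.4386,  0.0853, -0.2695]), 'wrist_torque': array([-0.0418, -0.0119,  0.0564]), 'grip_width': 0.0920558603750417}
0.008
```

View pics/scene0.png

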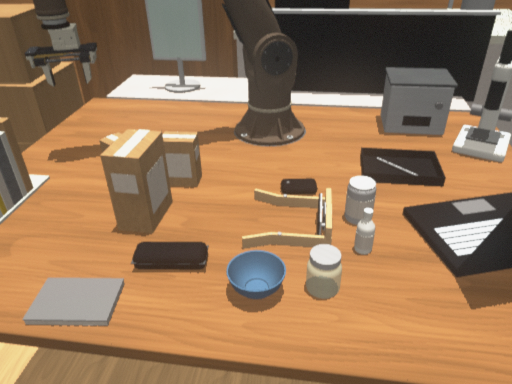

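View pics/top0.png

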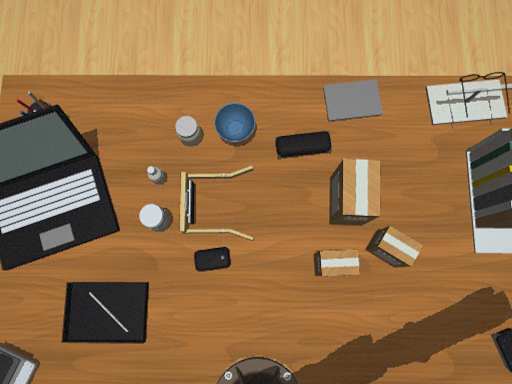

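The holder opens to the right in the top view (world −y). The large carton is at about (355,190) and the smaller look-alikes are at (338,262) and (395,247). I'll enlarge the view to measure them.

Run:
```python
import cv2
a=cv2.imread("pics/top0.png"); cv2.imwrite("pics/t0z.png",cv2.resize(a[120:290,160:430],None,fx=2.95,fy=2.95,interpolation=cv2.INTER_CUBIC))
a=cv2.imread("pics/scene0.png"); cv2.imwrite("pics/s0z.png",cv2.resize(a[110:290,90:350],None,fx=3,fy=3,interpolation=cv2.INTER_CUBIC))
```

```text
(no output)
```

View pics/t0z.png

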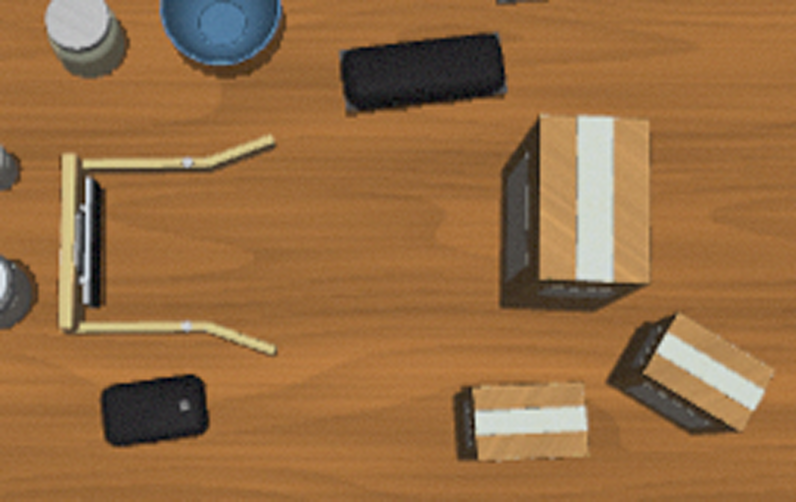

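View pics/s0z.png

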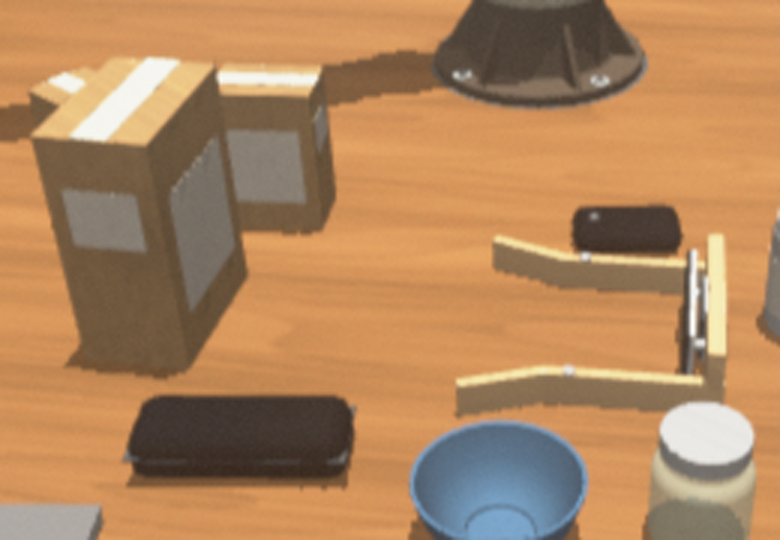

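Corners as read from the zoomed top view: carton top (540,114), (650,121), (648,284), (540,282). The rails bend at (208,165) and (208,325).

```bash
cat > h.py <<'E'
import numpy as np,cv2
from plant import env,get_image,get_calibration
np.set_printoptions(precision=4,suppress=True)
def ray(n,uv,z):
    c=get_calibration(n);K=c["camera_matrix"];R=c["R"];t=c["t"];C=-R.T@t
    d=R.T@np.linalg.solve(K,[uv[0],uv[1],1.]);return C+d*(z-C[2])/d[2]
def proj(n,X):
    c=get_calibration(n);p=c["camera_matrix"]@(c["R"]@np.asarray(X)+c["t"]);return p[:2]/p[2]
def zt(u,v,s=2.95,o=(160,120)): return ((u+.5)/s-.5+o[0],(v+.5)/s-.5+o[1])
E
python3 - <<'E'
from h import *
for l,pts,z in [("carton top",[(540,114),(650,121),(648,284),(540,282)],.21),("rail upper in",[(85,167),(208,168),(272,144)],.03),("rail lower in",[(85,323),(208,322),(272,347)],.03),("rail outer",[(85,159),(205,161),(85,331),(205,331)],.03),("plate top",[(103,180),(103,306)],.05),("case",[(340,50),(500,33),(506,92),(350,112)],.042),("mouse",[(100,385),(205,375),(210,430),(108,445)],.026)]:
    P=np.array([ray("top",zt(*p),z) for p in pts]); print(l);print(P[:,:2])
    if l[0:3]=="car": print(P.mean(0),np.linalg.norm(P-np.roll(P,-1,0),axis=1), [np.degrees(np.arctan2(*(P[a]-P[b])[1::-1])) for a,b in((0,1),(3,2),(0,3),(1,2))])
# scene check: carton top corners in s0z
for p,z in [((35,139),.21),((150,148),.21),((217,66),.21),((115,58),.21),((180,372),0),((85,360),0),((245,270),0)]:
    print("scene",ray("scene",zt(*p,s=3,o=(90,110)),z))
for p in [((455,380)),((543,367)),(495,238),(560,258),(683,265)]:
    print("scene rail",ray("scene",zt(*p,s=3,o=(90,110)),.03))
E
```

```text
carton top
[[ 0.6269 -0.2095]
 [ 0.6214 -0.3011]
 [ 0.4839 -0.2933]
 [ 0.4849 -0.2054]]
[ 0.5543 -0.2524  0.21  ] [0.0918 0.1376 0.0879 0.142 ] [np.float64(86.55778790445781), np.float64(89.37463705870455), np.float64(-1.6578999813582898), np.float64(-3.2374019455361775)]
rail upper in
[[0.6194 0.2004]
 [0.6191 0.0801]
 [0.6436 0.0179]]
rail lower in
[[0.4668 0.1948]
 [0.4687 0.0773]
 [0.4454 0.016 ]]
rail outer
[[0.6274 0.2007]
 [0.6261 0.0832]
 [0.4591 0.1945]
 [0.4601 0.08  ]]
plate top
[[0.6022 0.1794]
 [0.4809 0.1752]]
case
[[ 0.736  -0.0481]
 [ 0.7542 -0.2052]
 [ 0.6942 -0.2097]
 [ 0.6731 -0.0578]]
mouse
[[0.4084 0.179 ]
 [0.4187 0.0794]
 [0.3672 0.0737]
 [0.3524 0.1695]]
scene [ 0.6304 -0.2906  0.21  ]
scene [ 0.6338 -0.2007  0.21  ]
scene [ 0.4934 -0.1989  0.21  ]
scene [ 0.4877 -0.2886  0.21  ]
scene [ 0.6291 -0.2135  0.    ]
scene [ 0.6238 -0.2977  0.    ]
scene [ 0.4781 -0.2078  0.    ]
scene rail [0.6474 0.0184 0.03  ]
scene rail [0.6229 0.0832 0.03  ]
scene rail [0.4434 0.0178 0.03  ]
scene rail [0.4687 0.0791 0.03  ]
scene rail [0.4666 0.1856 0.03  ]
```

Run:
```python
from h import *
a=cv2.imread("pics/top0.png");hsv=cv2.cvtColor(a,cv2.COLOR_BGR2HSV)
print("rail",hsv[175:178,200],"wood",hsv[200,250],"carton",hsv[180,350],"white",hsv[190,362])
# holder mask
m=((hsv[...,2]>165)&(hsv[...,1]<150)&(hsv[...,1]>50)).astype(np.uint8)
roi=np.zeros_like(m);roi[165:245,178:258]=1
mm=m*roi
# rail centrelines, straight portion columns 192..228
for (r0,r1) in((168,185),(222,240)):
    P=[]
    for c in range(190,229):
        r=np.nonzero(mm[r0:r1,c])[0]
        if len(r): P.append(ray("top",(c,r.mean()+r0),.03)[:2])
    P=np.array(P);k=np.polyfit(P[:,1],P[:,0],1);print("rail slope deg",np.degrees(np.arctan(k[0])),"x at y=.08",np.polyval(k,.08),len(P))
# carton top: white tape rectangle
w=((hsv[...,2]>190)&(hsv[...,1]<60)).astype(np.uint8)
n,L,S,C=cv2.connectedComponentsWithStats(w)
for i in range(1,n):
    if S[i,4]>80 and 300<C[i][0]<430 and 140<C[i][1]<290:
        cs,_=cv2.findContours((L==i).astype(np.uint8),0,1);q=cv2.boxPoints(cv2.minAreaRect(cs[0]))
        P=np.array([ray("top",p,.21)[:2] for p in q]);print(S[i],C[i],ray("top",C[i],.21));print(P)
# B1,B2 height guess from scene: base & top
cv2.imwrite("pics/mask.png",mm*255)
```

```text
rail [[ 25  87 215]
 [ 24  89 189]
 [ 12 101  68]] wood [ 16 163 156] carton [ 16 130 189] white [ 54  12 215]
rail slope deg -2.708714517387493 x at y=.08 0.6283615425048347 39
rail slope deg -0.47484082749091355 x at y=.08 0.4653503592671261 36
[355 159  13  56 666] [361.4204 186.9339] [ 0.555 -0.253  0.21 ]
[[ 0.6253 -0.2397]
 [ 0.6255 -0.2693]
 [ 0.4884 -0.2639]
 [ 0.4882 -0.2351]]
[383 233  36  26 303] [400.4818 245.4818] [ 0.4135 -0.3403  0.21  ]
[[ 0.4282 -0.297 ]
 [ 0.4448 -0.3076]
 [ 0.3988 -0.3828]
 [ 0.3825 -0.3721]]
[321 258  38   9 299] [339.6923 262.2207] [ 0.3729 -0.195   0.21  ]
[[ 0.3824 -0.1511]
 [ 0.3832 -0.2386]
 [ 0.3645 -0.2379]
 [ 0.3636 -0.1507]]
```

Run:
```python
from h import *
def tri(a,b):
    P=[]
    for n in("top","scene"):
        c=get_calibration(n);P.append(c["camera_matrix"]@np.c_[c["R"],c["t"]])
    X=cv2.triangulatePoints(P[0],P[1],np.array(a,float).reshape(2,1),np.array(b,float).reshape(2,1));return (X[:3]/X[3]).ravel()
z=lambda u,v:zt(u,v,3,(90,110))
print("B1 corner ends",tri(zt(478,460),z(322,70)),tri(zt(475,385),z(323,85)),tri(zt(583,382),z(220,85)))
print("B2",tri(zt(680,314),z(93,66)))
print("carton tape",tri((361.4,186.9),z(127,98)))
for q in [(478,460),(475,385),(583,382)]: print(ray("top",zt(*q),.12))
for q in [(680,314),(643,373),(773,372),(742,430)]: print(ray("top",zt(*q),.12))
s=env.get_state();R=s["orientation"]
Rt=np.array([[0,-1,0],[-1,0,0],[0,0,-1.]])
print(cv2.Rodrigues(R.T@Rt)[0].ravel())
```

```text
B1 corner ends [ 0.3413 -0.1608  0.138 ] [ 0.4019 -0.1502  0.1527] [ 0.4053 -0.2437  0.1495]
B2 [ 0.4617 -0.3238  0.1891]
carton tape [ 0.5549 -0.2522  0.2086]
[ 0.3416 -0.1645  0.12  ]
[ 0.406  -0.1632  0.12  ]
[ 0.4095 -0.2574  0.12  ]
[ 0.4698 -0.3447  0.12  ]
[ 0.4178 -0.31    0.12  ]
[ 0.4196 -0.4231  0.12  ]
[ 0.3694 -0.3932  0.12  ]
[-0.0008  0.0013  1.9335]
```

Request:
{"op": "send_rows", "data": {
  "commands": [
    [[0,0,0,-0.01,0,0,-0.1173],[0,0,0,-0.01,0,0,-0.1173],[0,0,0,-0.01,0,0,-0.1173],[0,0,0,-0.01,0,0,-0.1173],[0,0,0,-0.01,0,0,-0.1173],[0,0,0,-0.01,0,0,-0.1173],[0,0,0,-0.01,0,0,-0.1173],[0,0,0,-0.01,0,0,-0.1173],[0,0,0,-0.01,0,0,-0.1173],[0,0,0,-0.01,0,0,-0.1173],[0,0,0,0,0,0,0]]
  ]
}}

```text
time_s: 1.02
position: [0.2219, -0.5849, 0.3363]
orientation: [[0.03, 1.0, 0.001], [1.0, -0.03, -0.002], [-0.002, 0.001, -1.0]]
ft_force: [0.2, -0.1, -0.0]
grip_width: 0.0918
```

Request:
{"op": "send_rows", "data": {
  "commands": [
    [[0,0.013,0.033,0,0,0,0],[0,0.013,0.033,0,0,0,0],[0,0.013,0.033,0,0,0,0],[0,0.013,0.033,0,0,0,0],[0,0.013,0.033,0,0,0,0],[0,0.013,0.033,0,0,0,0],[0,0.013,0.033,0,0,0,0],[0,0.013,0.033,0,0,0,0],[0,0.013,0.033,0,0,0,0],[0,0.013,0.033,0,0,0,0],[0,0,0,0,0,0.105,0],[0,0,0,0,0,0.105,0],[0,0,0,0,0,0,0]]
  ]
}}

```text
time_s: 2.1
position: [0.5545, -0.4689, 0.3301]
orientation: [[0.043, 0.999, 0.003], [0.976, -0.043, 0.215], [0.215, -0.007, -0.977]]
ft_force: [-0.5, -2.5, -1.8]
grip_width: 0.092
```

Run:
```python
from h import *
s=env.get_state();print(s["position"],s["qpos"],s["ft_force"]);print(s["orientation"])
print("tips",s["position"]+s["orientation"]@[0,0,.008])
cv2.imwrite("pics/s1.png",get_image("scene")[:,:,::-1])
```

```text
[ 0.5545 -0.4689  0.3301] [ 0.8384  0.6951 -0.2923  0.9285  0.0057  1.661   0.5565] [-0.4998 -2.4686 -1.8413]
[[ 0.0434  0.9991  0.0025]
 [ 0.9756 -0.0429  0.2151]
 [ 0.215  -0.0069 -0.9766]]
tips [ 0.5545 -0.4671  0.3222]
```

View pics/s1.png

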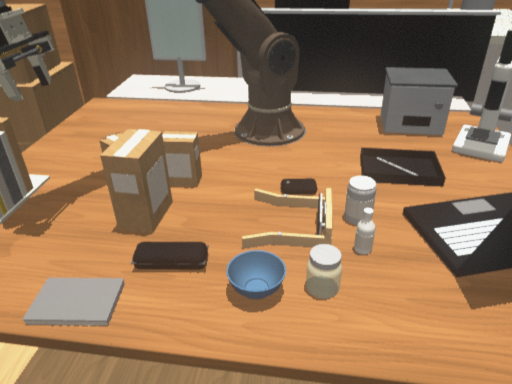

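Request:
{"op": "send_rows", "data": {
  "commands": [
    [[0,0.013,0,0.0213,0,0,0],[0,0.013,0,0.0213,0,0,0],[0,0.013,0,0.0213,0,0,0],[0,0.013,0,0.0213,0,0,0],[0,0.013,0,0.0213,0,0,0],[0,0.013,0,0.0213,0,0,0],[0,0.013,0,0.0213,0,0,0],[0,0.013,0,0.0213,0,0,0],[0,0,0,0,0,0,0],[0,0,0,0,0,0,0]]
  ]
}}

```text
time_s: 2.98
position: [0.5604, -0.3272, 0.1891]
orientation: [[0.034, 0.999, 0.005], [0.977, -0.035, 0.209], [0.209, -0.002, -0.978]]
ft_force: [0.8, -0.5, -0.0]
grip_width: 0.0917
```

Run:
```python
from h import *
s=env.get_state();print(s["position"],s["ft_force"]);print(s["orientation"])
cv2.imwrite("pics/s2.png",cv2.resize(get_image("scene")[80:300,:300,::-1],None,fx=2.5,fy=2.5))
cv2.imwrite("pics/t2.png",cv2.resize(get_image("top")[120:290,160:430,::-1],None,fx=2.9,fy=2.9))
```

```text
[ 0.5604 -0.3272  0.1891] [ 0.8378 -0.5014 -0.0072]
[[ 0.0344  0.9994  0.0054]
 [ 0.9774 -0.0348  0.2086]
 [ 0.2087 -0.0019 -0.978 ]]
```

View pics/s2.png

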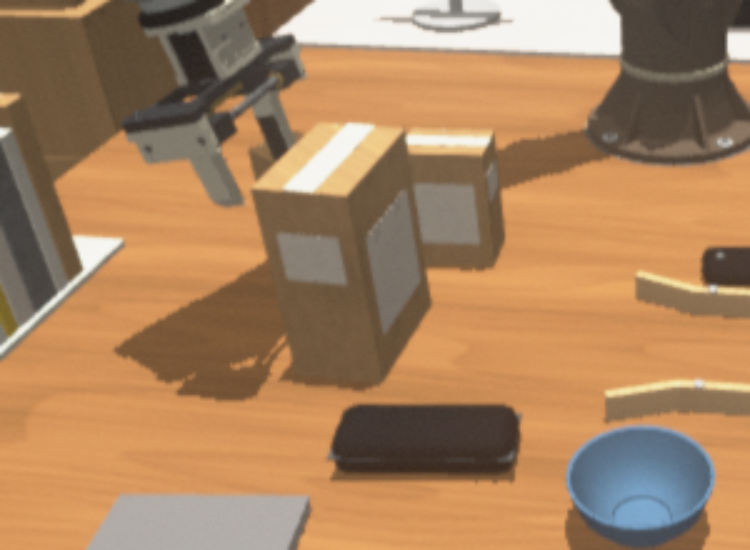

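View pics/t2.png

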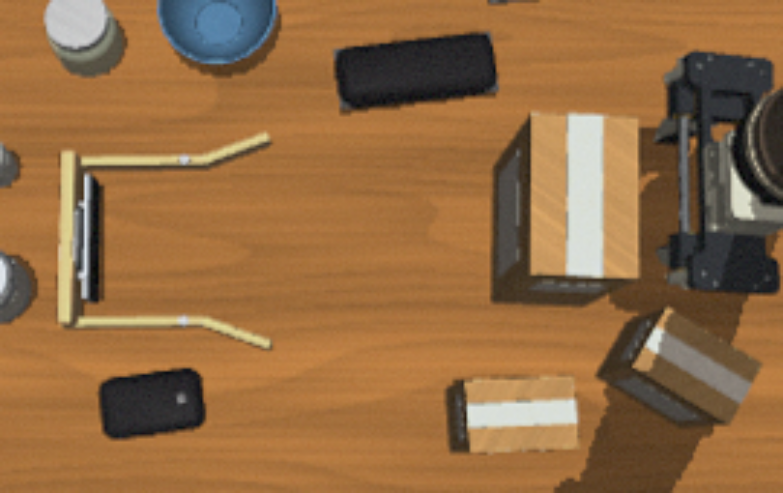

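The fingers are centred behind the carton with a gap of about 15 mm, and everything else is clear. I'll push gently.

Request:
{"op": "send_rows", "data": {
  "commands": [
    [[0,0.0039,0,0.0008,0,0,0],[0,0.0039,0,0.0008,0,0,0],[0,0.0039,0,0.0008,0,0,0],[0,0.0039,0,0.0008,0,0,0],[0,0.0039,0,0.0008,0,0,0],[0,0.0039,0,0.0008,0,0,0],[0,0.0039,0,0.0008,0,0,0],[0,0.0039,0,0.0008,0,0,0],[0,0.0039,0,0.0008,0,0,0],[0,0.0039,0,0.0008,0,0,0]]
  ]
}}

```text
time_s: 3.92
position: [0.5624, -0.2887, 0.1901]
orientation: [[0.034, 0.999, 0.007], [0.977, -0.035, 0.208], [0.208, 0.0, -0.978]]
ft_force: [-0.2, -0.7, 1.1]
grip_width: 0.0915
```

Run:
```python
from h import *
s=env.get_state();print(s["position"],s["ft_force"])
cv2.imwrite("pics/s3.png",cv2.resize(get_image("scene")[80:300,:300,::-1],None,fx=2.5,fy=2.5))
```

```text
[ 0.5624 -0.2887  0.1901] [-0.1822 -0.703   1.0649]
```

View pics/s3.png

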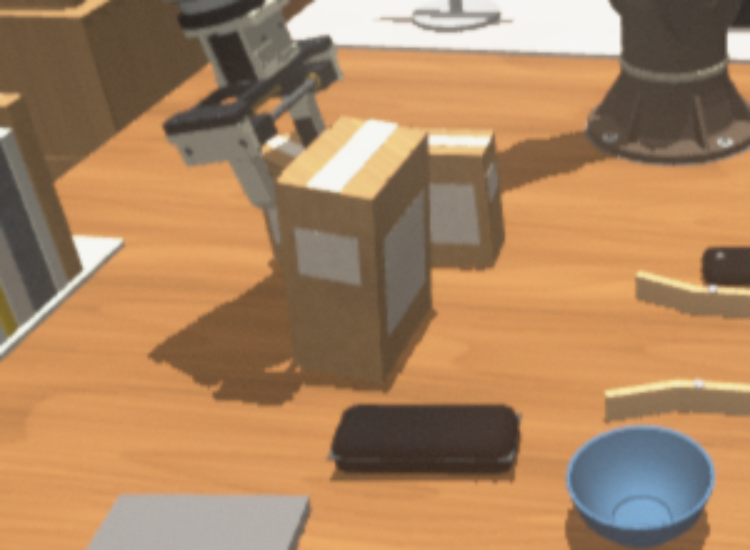

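The carton is tipping about its lower edge without sliding. I'll continue.

Request:
{"op": "send_rows", "data": {
  "commands": [
    [[0,0.0049,0,0.001,0,0,0],[0,0.0049,0,0.001,0,0,0],[0,0.0049,0,0.001,0,0,0],[0,0.0049,0,0.001,0,0,0],[0,0.0049,0,0.001,0,0,0],[0,0.0049,0,0.001,0,0,0],[0,0.0049,0,0.001,0,0,0],[0,0.0049,0,0.001,0,0,0],[0,0.0049,0,0.001,0,0,0],[0,0.0049,0,0.001,0,0,0],[0,0.0049,0,0.001,0,0,0],[0,0.0049,0,0.001,0,0,0],[0,0,0,0,0,0,0],[0,0,0,0,0,0,0],[0,0,0,0,0,0,0]]
  ]
}}

```text
time_s: 5.22
position: [0.5644, -0.2294, 0.1906]
orientation: [[0.034, 0.999, 0.007], [0.977, -0.035, 0.208], [0.208, -0.0, -0.978]]
ft_force: [0.4, 0.6, -0.7]
grip_width: 0.0917
```

Run:
```python
from h import *
s=env.get_state();print(s["position"],s["ft_force"])
cv2.imwrite("pics/s4.png",cv2.resize(get_image("scene")[80:300,:340,::-1],None,fx=2.3,fy=2.3))
```

```text
[ 0.5644 -0.2294  0.1906] [ 0.4105  0.5667 -0.7091]
```

View pics/s4.png

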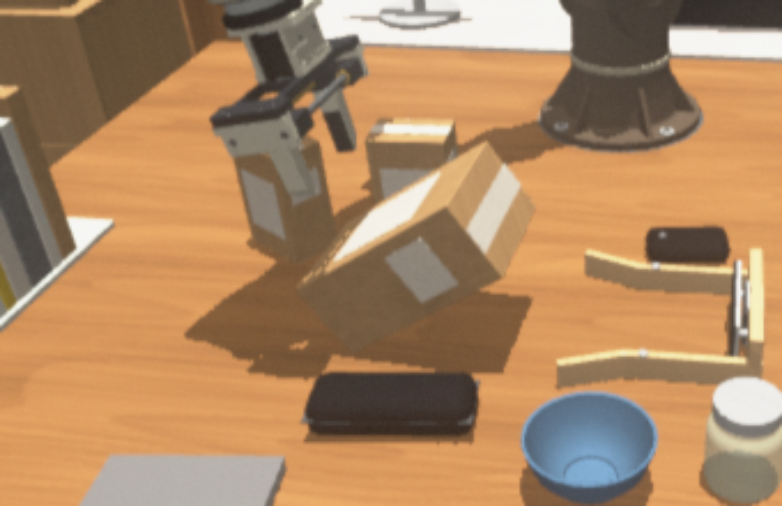

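It's falling freely. I'll back off and look.

Request:
{"op": "send_rows", "data": {
  "commands": [
    [[0,0,0,0,0,0,0],[0,0,0,0,0,0,0],[0,-0.0098,0,-0.0021,0,0,0],[0,-0.0098,0,-0.0021,0,0,0],[0,-0.0098,0,-0.0021,0,0,0],[0,-0.0098,0,-0.0021,0,0,0],[0,0,0,0,0,0,0],[0,0,0,0,0,0,0],[0,0,0,0,0,0,0]]
  ]
}}

```text
time_s: 6.02
position: [0.5631, -0.2689, 0.1906]
orientation: [[0.034, 0.999, 0.007], [0.977, -0.035, 0.209], [0.209, -0.0, -0.978]]
ft_force: [-0.2, -0.1, -0.1]
grip_width: 0.092
```

Run:
```python
from h import *
s=env.get_state();print(s["position"],s["ft_force"])
a=get_image("scene")[:,:,::-1];b=get_image("top")[:,:,::-1];cv2.imwrite("pics/s5r.png",a);cv2.imwrite("pics/t5r.png",b)
cv2.imwrite("pics/s5.png",cv2.resize(a[110:290,90:350],None,fx=3,fy=3,interpolation=cv2.INTER_CUBIC))
cv2.imwrite("pics/t5.png",cv2.resize(b[120:290,160:430],None,fx=2.95,fy=2.95,interpolation=cv2.INTER_CUBIC))
```

```text
[ 0.5631 -0.2689  0.1906] [-0.1751 -0.094  -0.0867]
```

View pics/s5.png

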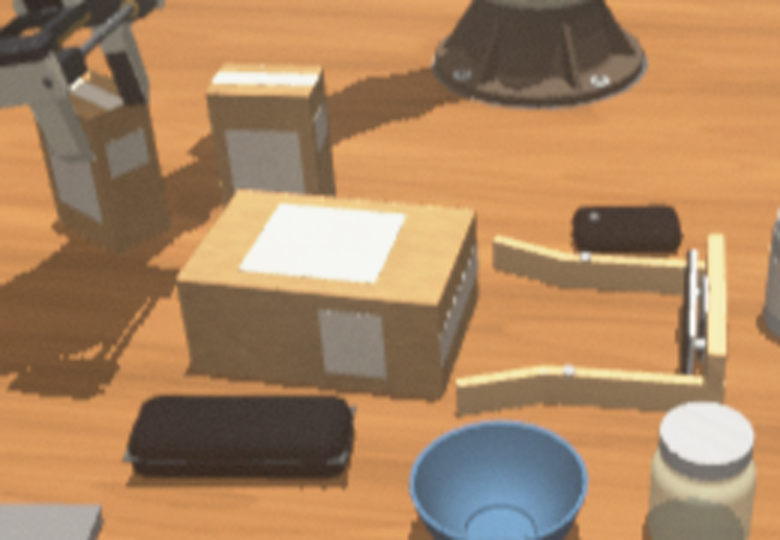

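View pics/t5.png

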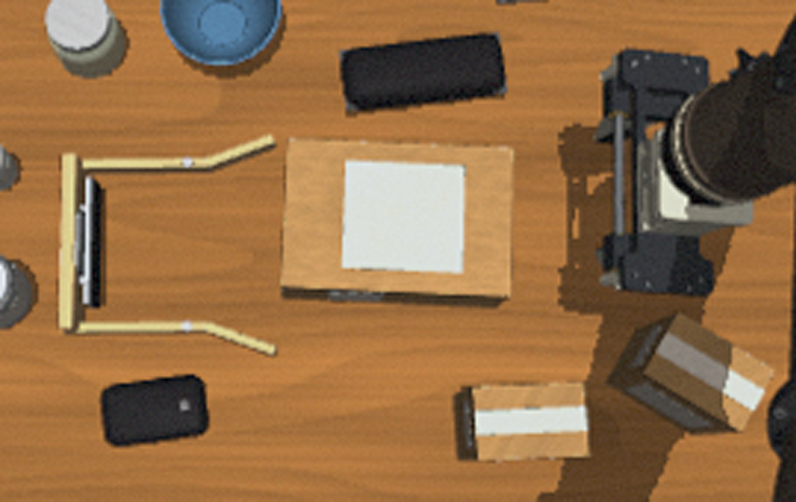

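The carton lies flat before the mouth. Its top corners in the zoomed view are (289,138), (514,147), (508,299) and (281,289).

Run:
```python
from h import *
P=np.array([ray("top",zt(*p),.092) for p in [(289,138),(514,147),(508,299),(281,289)]]);print(P[:,:2],P.mean(0),np.linalg.norm(P-np.roll(P,-1,0),axis=1))
a=lambda d:np.degrees(np.arctan2(d[0],d[1]))
print("heading (deg from +Y to +X)",a(P[0]-P[1]),a(P[3]-P[2]),"width",np.degrees(np.arctan2(-(P[0]-P[3])[1],(P[0]-P[3])[0])))
b=cv2.imread("pics/t5r.png");hsv=cv2.cvtColor(b,cv2.COLOR_BGR2HSV);w=((hsv[...,2]>190)&(hsv[...,1]<60)).astype(np.uint8)
n,L,S,C=cv2.connectedComponentsWithStats(w);i=L[193,296];cs,_=cv2.findContours((L==i).astype(np.uint8),0,1);q=cv2.boxPoints(cv2.minAreaRect(cs[0]))
Q=np.array([ray("top",p,.092)[:2] for p in q]);print(Q,ray("top",C[i],.092))
print([a(d) for d in (Q-np.roll(Q,-1,0))])
z=lambda u,v:zt(u,v,3,(90,110))
S=np.array([ray("scene",z(*p),.092) for p in [(238,190),(476,210),(438,304),(180,283)]]);print(S[:,:2],S.mean(0))
```

```text
[[ 0.6343  0.0011]
 [ 0.627  -0.2074]
 [ 0.4853 -0.1984]
 [ 0.4928  0.0074]] [ 0.5599 -0.0993  0.092 ] [0.2087 0.1419 0.206  0.1416]
heading (deg from +Y to +X) 2.003601477532546 2.087032266106257 width 2.5325288078802566
[[ 0.513  -0.047 ]
 [ 0.6138 -0.0514]
 [ 0.6095 -0.1624]
 [ 0.509  -0.1564]] [ 0.5607 -0.1041  0.092 ]
[np.float64(-87.52231094299992), np.float64(2.1881470837603856), np.float64(93.46592667651827), np.float64(-177.92193833916915)]
[[ 0.4904 -0.198 ]
 [ 0.4986  0.0116]
 [ 0.6359  0.0058]
 [ 0.6332 -0.1972]] [ 0.5645 -0.0945  0.092 ]
```

Request:
{"op": "send_rows", "data": {
  "commands": [
    [[0,0.009,0.001,0.002,0,0,0],[0,0.009,0.001,0.002,0,0,0],[0,0.009,0.001,0.002,0,0,0],[0,0.009,0.001,0.002,0,0,0],[0,0,0,0,0,0,0],[0,-0.0031,0,0.0147,0,0,0],[0,-0.0031,0,0.0147,0,0,0],[0,-0.0031,0,0.0147,0,0,0],[0,-0.0031,0,0.0147,0,0,0],[0,-0.0031,0,0.0147,0,0,0],[0,0,0,0,0,0,0],[0,0,0,0,0,0,0]]
  ]
}}

```text
time_s: 7.12
position: [0.5679, -0.232, 0.1148]
orientation: [[0.034, 0.999, 0.006], [0.977, -0.035, 0.209], [0.209, -0.001, -0.978]]
ft_force: [0.4, 0.4, -0.1]
grip_width: 0.0913
```

```bash
cat > look.py <<'E'
from h import *
import sys
k=sys.argv[1]
s=env.get_state();print(s["time_s"],s["position"],s["ft_force"],s["wrist_torque"]);print(s["orientation"])
a=get_image("scene")[:,:,::-1];b=get_image("top")[:,:,::-1]
x=cv2.resize(a[110:290,60:350],None,fx=2,fy=2,interpolation=cv2.INTER_CUBIC)
y=cv2.resize(b[130:250,160:430],None,fx=580/270,fy=580/270,interpolation=cv2.INTER_CUBIC)
cv2.imwrite(f"pics/{k}.png",np.vstack([x,y])[:600]);cv2.imwrite(f"pics/{k}t.png",b);cv2.imwrite(f"pics/{k}s.png",a)
E
python3 look.py a6
```

```text
7.1167 [ 0.5679 -0.232   0.1148] [ 0.4163  0.3968 -0.1465] [-0.2869 -0.1065  0.0552]
[[ 0.0344  0.9994  0.0059]
 [ 0.9773 -0.0349  0.2089]
 [ 0.209  -0.0014 -0.9779]]
```

View pics/a6.png

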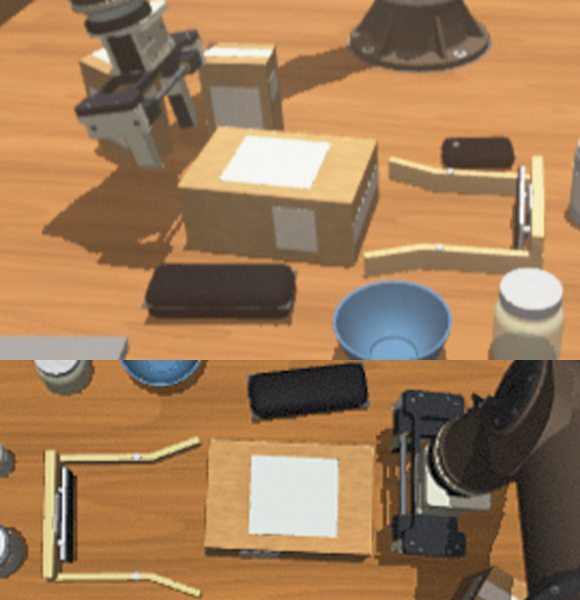

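The hand is behind the carton and clear of the small boxes. I'll lower the rest of the way.

Request:
{"op": "send_rows", "data": {
  "commands": [
    [[0,-0.0031,0,0.0147,0,0,0],[0,-0.0031,0,0.0147,0,0,0],[0,-0.0031,0,0.0147,0,0,0],[0,-0.0031,0,0.0147,0,0,0],[0,-0.0027,0,0.0127,0,0,0],[0,0,0,0,0,0,0],[0,0,0,0,0,0,0],[0,0,0,0,0,0,0]]
  ]
}}

```text
time_s: 7.88
position: [0.5691, -0.2323, 0.0432]
orientation: [[0.034, 0.999, 0.009], [0.978, -0.035, 0.208], [0.208, 0.001, -0.978]]
ft_force: [0.3, 0.2, 0.2]
grip_width: 0.0917
```

```bash
python3 look.py a7
```

```text
7.8833 [ 0.5691 -0.2323  0.0432] [0.3149 0.2074 0.2403] [-0.2322 -0.0584 -0.0192]
[[ 0.0341  0.9994  0.0086]
 [ 0.9775 -0.0351  0.2079]
 [ 0.208   0.0013 -0.9781]]
```

View pics/a7.png

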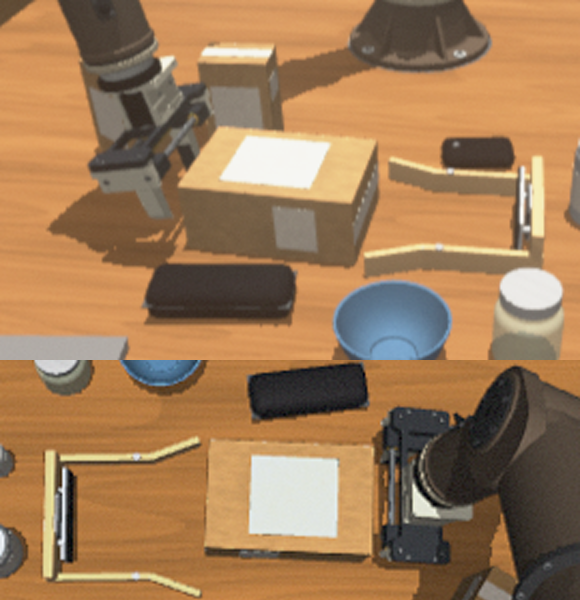

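Request:
{"op": "send_rows", "data": {
  "commands": [
    [[0,0.0049,0,0.001,0,0,0],[0,0.0049,0,0.001,0,0,0],[0,0.0049,0,0.001,0,0,0],[0,0.002,0,0.0004,0,0,0],[0,0.002,0,0.0004,0,0,0],[0,0.002,0,0.0004,0,0,0],[0,0.0049,-0.0008,0.001,0.0009,0,-0.0042],[0,0.0049,-0.0008,0.001,0.0009,0,-0.0042],[0,0.0049,-0.0008,0.001,0.0009,0,-0.0042],[0,0.0049,-0.0008,0.001,0.0009,0,-0.0042],[0,0.0049,-0.0008,0.001,0.0009,0,-0.0042],[0,0.0049,-0.0008,0.001,0.0009,0,-0.0042]]
  ]
}}

```text
time_s: 8.98
position: [0.565, -0.1803, 0.0426]
orientation: [[0.009, 1.0, 0.002], [0.978, -0.009, 0.208], [0.208, 0.0, -0.978]]
ft_force: [0.8, -3.4, 1.3]
grip_width: 0.0917
```

```bash
cat > yaw.py <<'E'
from h import *
import sys
b=cv2.imread(sys.argv[1]);hsv=cv2.cvtColor(b,cv2.COLOR_BGR2HSV);w=((hsv[...,2]>185)&(hsv[...,1]<60)).astype(np.uint8)
w[:, :200]=0
n,L,S,C=cv2.connectedComponentsWithStats(w)
for i in range(1,n):
    if S[i,4]>900 and 200<C[i][0]<330 and 150<C[i][1]<240:
        cs,_=cv2.findContours((L==i).astype(np.uint8),0,1);q=cv2.boxPoints(cv2.minAreaRect(cs[0]))
        Q=np.array([ray("top",p,.092)[:2] for p in q]);d=Q-np.roll(Q,-1,0)
        ang=[((np.degrees(np.arctan2(v[0],v[1]))+45)%90)-45 for v in d]
        p=ray("top",C[i],.092);print("label centre",p[:2],"heading to +X deg",np.round(ang,2),"carton centre ~",p[:2]+[0.0013,.006],S[i])
E
python3 look.py a8; python3 yaw.py pics/a8t.png; python3 yaw.py pics/a7t.png
```

```text
8.9833 [ 0.565  -0.1803  0.0426] [ 0.7799 -3.4455  1.2506] [-0.9113 -0.2449 -0.1338]
[[ 0.0086  1.      0.0018]
 [ 0.978  -0.0088  0.2085]
 [ 0.2085  0.     -0.978 ]]
label centre [ 0.5532 -0.0684] heading to +X deg [-0.28 -0.37  0.69 -0.44] carton centre ~ [ 0.5545 -0.0624] [ 263  177   41   38 1493]
label centre [ 0.5607 -0.104 ] heading to +X deg [2.48 2.19 3.47 2.08] carton centre ~ [ 0.562 -0.098] [ 276  174   42   39 1479]
```

View pics/a8.png

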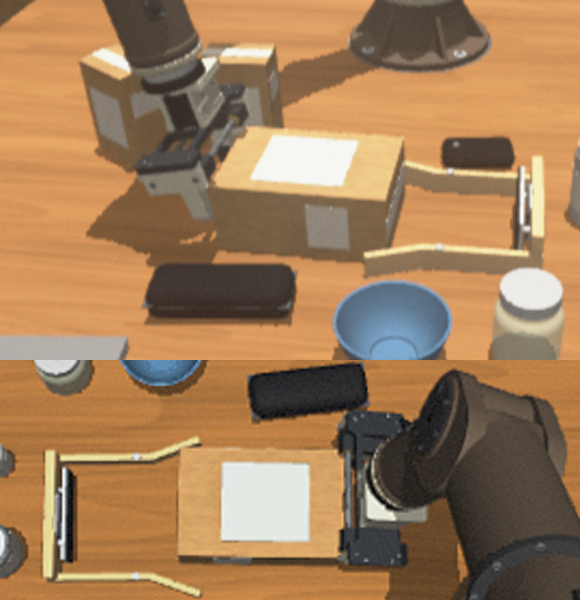

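The carton follows the fingers: heading is about 0° and centre about (.5545,−.062). I'll curve the last bit to line up with the bay.

Request:
{"op": "send_rows", "data": {
  "commands": [
    [[0,0.0049,-0.0008,0.001,0.0006,0,-0.0029],[0,0.0049,-0.0008,0.001,0.0006,0,-0.0029],[0,0.0049,-0.0008,0.001,0.0006,0,-0.0029],[0,0.0049,-0.0008,0.001,0.0006,0,-0.0029],[0,0.0049,-0.0008,0.001,0.0006,0,-0.0029],[0,0.0049,-0.0008,0.001,0.0006,0,-0.0029]]
  ]
}}

```text
time_s: 9.58
position: [0.5599, -0.1501, 0.0427]
orientation: [[-0.009, 1.0, -0.002], [0.978, 0.009, 0.209], [0.209, -0.0, -0.978]]
ft_force: [0.2, -1.4, -1.4]
grip_width: 0.0921
```

```bash
python3 look.py a9; python3 yaw.py pics/a9t.png; python3 -c "
import cv2
b=cv2.imread('pics/a9t.png');cv2.imwrite('pics/a9z.png',cv2.resize(b[150:255,170:300],None,fx=5.5,fy=5.5,interpolation=cv2.INTER_CUBIC))"
```

```text
9.5833 [ 0.5599 -0.1501  0.0427] [ 0.2494 -1.3654 -1.3745] [-0.7918 -0.1778 -0.1156]
[[-0.0088  1.     -0.0023]
 [ 0.9779  0.0091  0.2087]
 [ 0.2087 -0.0004 -0.978 ]]
label centre [ 0.5466 -0.0383] heading to +X deg [-0.38  0.42 -0.45 -0.55] carton centre ~ [ 0.5479 -0.0323] [ 252  180   41   37 1514]
```

View pics/a9z.png

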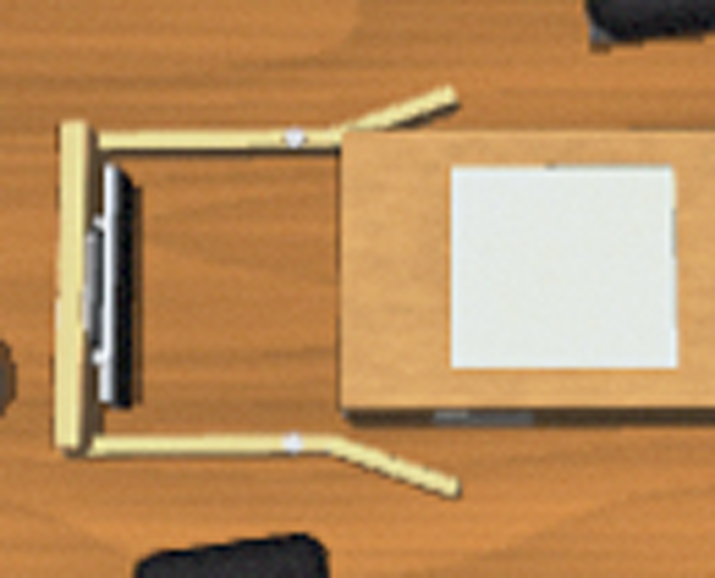

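Run:
```python
from h import *
z=lambda u,v:zt(u,v,5.5,(170,150))
for n,p,h in [("c+x",(342,131),.092),("c-x",(342,408),.092),("c-x rear",(700,408),.092),("c+x rear",(700,131),.092),("rail+ in",(338,149),.03),("rail+ back",(110,152),.03),("rail- in",(325,437),.03),("rail- back",(110,437),.03),("plate top front+",(128,172),.05),("plate-",(113,405),.05),("plate2-",(130,405),.05),("board+",(62,122),.05),("board-",(57,447),.05)]: print(n,ray("top",z(*p),h)[:2])
```

```text
c+x [0.6142 0.0718]
c-x [0.4758 0.0693]
c-x rear [ 0.4772 -0.1049]
c+x rear [ 0.6154 -0.1062]
rail+ in [0.619  0.0776]
rail+ back [0.6166 0.1971]
rail- in [0.468  0.0815]
rail- back [0.4671 0.1917]
plate top front+ [0.6017 0.1842]
plate- [0.4813 0.1876]
plate2- [0.4813 0.179 ]
board+ [0.6278 0.2193]
board- [0.4598 0.2151]
```

The nose is centred between the rails to about 1.5 mm and the heading is within about 0.5°. I'll push on.

Request:
{"op": "send_rows", "data": {
  "commands": [
    [[0,0.0049,-0.0002,0.001,0.0004,0,-0.002],[0,0.0049,-0.0002,0.001,0.0004,0,-0.002],[0,0.0049,-0.0002,0.001,0.0004,0,-0.002],[0,0.0049,-0.0002,0.001,0.0004,0,-0.002],[0,0.0049,-0.0002,0.001,0,0,0],[0,0.0049,-0.0002,0.001,0,0,0],[0,0.0049,-0.0002,0.001,0,0,0]]
  ]
}}

```text
time_s: 10.27
position: [0.5582, -0.1152, 0.0431]
orientation: [[-0.016, 1.0, -0.004], [0.978, 0.017, 0.209], [0.209, -0.0, -0.978]]
ft_force: [0.6, -1.9, -0.4]
grip_width: 0.0915
```

```bash
python3 look.py b1; python3 yaw.py pics/b1t.png
```

```text
10.2667 [ 0.5582 -0.1152  0.0431] [ 0.6211 -1.927  -0.4043] [-0.7497 -0.1379  0.0119]
[[-0.0165  0.9999 -0.0036]
 [ 0.9779  0.0169  0.2085]
 [ 0.2086 -0.0001 -0.978 ]]
label centre [ 0.5437 -0.0032] heading to +X deg [-0.38  0.11 -0.45 -0.87] carton centre ~ [0.545  0.0028] [ 239  181   41   37 1517]
```

View pics/b1.png

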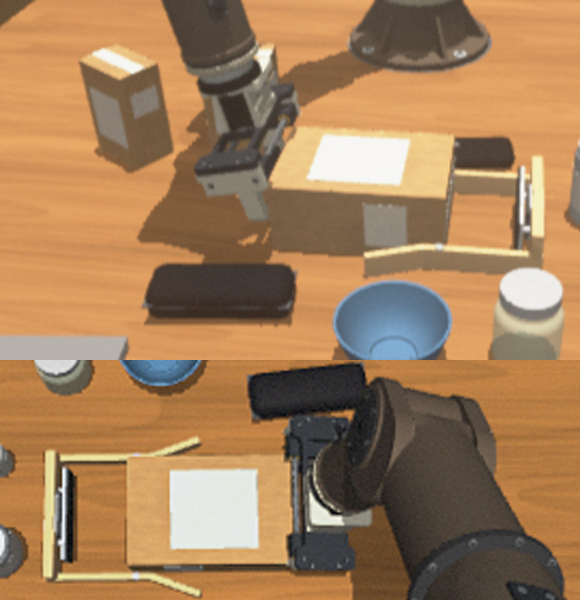

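Request:
{"op": "send_rows", "data": {
  "commands": [
    [[0,0.0049,-0.0001,0.001,0,0,0],[0,0.0049,-0.0001,0.001,0,0,0],[0,0.0049,-0.0001,0.001,0,0,0],[0,0.0049,-0.0001,0.001,0,0,0],[0,0.0049,-0.0001,0.001,0,0,0],[0,0.0049,-0.0001,0.001,0,0,0],[0,0.0049,-0.0001,0.001,0,0,0],[0,0.0049,-0.0001,0.001,0,0,0],[0,0.0049,-0.0001,0.001,0,0,0],[0,0.0049,-0.0001,0.001,0,0,0],[0,0.0049,-0.0001,0.001,0,0,0]]
  ]
}}

```text
time_s: 11.28
position: [0.5563, -0.0604, 0.0436]
orientation: [[-0.016, 1.0, -0.003], [0.978, 0.017, 0.208], [0.208, 0.0, -0.978]]
ft_force: [-0.3, -2.6, -0.8]
grip_width: 0.0919
```

```bash
python3 look.py b2; python3 yaw.py pics/b2t.png; python3 -c "
import cv2
b=cv2.imread('pics/b2t.png');cv2.imwrite('pics/b2z.png',cv2.resize(b[150:255,170:300],None,fx=5.5,fy=5.5,interpolation=cv2.INTER_CUBIC))"
```

```text
11.2833 [ 0.5563 -0.0604  0.0436] [-0.3421 -2.5786 -0.8308] [-0.7634 -0.1585 -0.0041]
[[-0.0163  0.9999 -0.0034]
 [ 0.9779  0.0166  0.2085]
 [ 0.2085  0.0001 -0.978 ]]
label centre [0.5414 0.0515] heading to +X deg [-1.88 -1.82 -1.93 -2.82] carton centre ~ [0.5427 0.0575] [ 219  181   41   38 1480]
```

View pics/b2z.png

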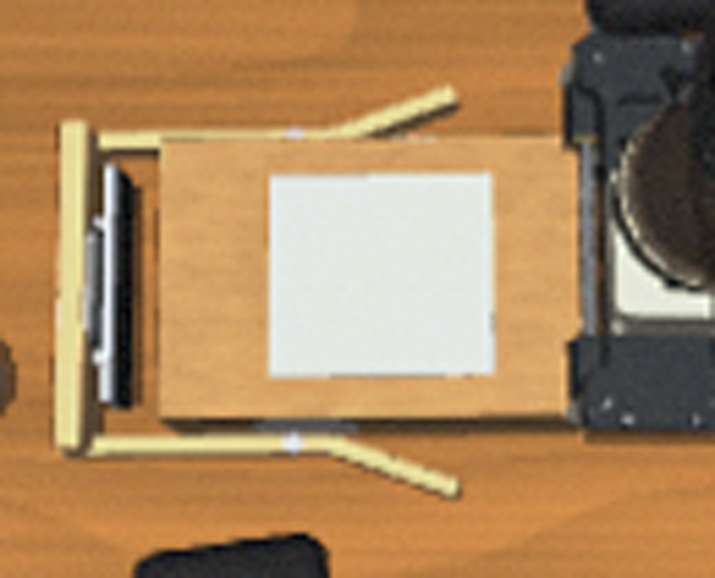

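Request:
{"op": "send_rows", "data": {
  "commands": [
    [[0,0.002,0,0.0004,0,0,0],[0,0.002,0,0.0004,0,0,0],[0,0.002,0,0.0004,0,0,0],[0,0.002,0,0.0004,0,0,0],[0,0.002,0,0.0004,0,0,0],[0,0.002,0,0.0004,0,0,0],[0,0,0,0,0,0,0]]
  ]
}}

```text
time_s: 11.97
position: [0.5562, -0.0481, 0.0438]
orientation: [[-0.017, 1.0, -0.003], [0.978, 0.017, 0.209], [0.209, 0.0, -0.978]]
ft_force: [1.0, -1.8, -1.1]
grip_width: 0.0918
```

Request:
{"op": "send_rows", "data": {
  "commands": [
    [[0,0.001,0,0.0002,0,0,0],[0,0.001,0,0.0002,0,0,0],[0,0.001,0,0.0002,0,0,0]]
  ]
}}

```text
time_s: 12.22
position: [0.5561, -0.0457, 0.0438]
orientation: [[-0.016, 1.0, -0.003], [0.978, 0.016, 0.208], [0.208, 0.0, -0.978]]
ft_force: [1.1, -3.2, -0.3]
grip_width: 0.0918
```

Request:
{"op": "send_rows", "data": {
  "commands": [
    [[0,0.001,0,0.0002,0,0,0],[0,0.001,0,0.0002,0,0,0]]
  ]
}}

```text
time_s: 12.38
position: [0.5561, -0.0435, 0.0438]
orientation: [[-0.016, 1.0, -0.003], [0.978, 0.017, 0.208], [0.208, 0.0, -0.978]]
ft_force: [-0.2, -2.7, -0.6]
grip_width: 0.0923
```

Request:
{"op": "send_rows", "data": {
  "commands": [
    [[0,0.001,0,0.0002,0,0,0],[0,0.001,0,0.0002,0,0,0]]
  ]
}}

```text
time_s: 12.55
position: [0.556, -0.0414, 0.0438]
orientation: [[-0.016, 1.0, -0.003], [0.978, 0.017, 0.208], [0.208, 0.0, -0.978]]
ft_force: [1.7, -3.2, -0.5]
grip_width: 0.0917
```

Request:
{"op": "send_rows", "data": {
  "commands": [
    [[0,0.0007,0,0.00015,0,0,0],[0,0.0007,0,0.00015,0,0,0]]
  ]
}}

```text
time_s: 12.72
position: [0.556, -0.04, 0.0438]
orientation: [[-0.016, 1.0, -0.003], [0.978, 0.017, 0.208], [0.208, 0.0, -0.978]]
ft_force: [-0.7, -3.0, -0.5]
grip_width: 0.092
```

Request:
{"op": "send_rows", "data": {
  "commands": [
    [[0,0.0005,0,0.0001,0,0,0],[0,0.0005,0,0.0001,0,0,0]]
  ]
}}

```text
time_s: 12.88
position: [0.556, -0.0391, 0.0438]
orientation: [[-0.016, 1.0, -0.003], [0.978, 0.017, 0.208], [0.208, 0.0, -0.978]]
ft_force: [0.6, -2.1, -1.0]
grip_width: 0.0921
```

Request:
{"op": "send_rows", "data": {
  "commands": [
    [[0,0.0005,0,0.0001,0,0,0],[0,0.0005,0,0.0001,0,0,0],[0,0.0005,0,0.0001,0,0,0]]
  ]
}}

```text
time_s: 13.13
position: [0.556, -0.0375, 0.0439]
orientation: [[-0.016, 1.0, -0.003], [0.978, 0.017, 0.208], [0.208, 0.0, -0.978]]
ft_force: [-0.1, -2.9, -1.4]
grip_width: 0.0915
```

Request:
{"op": "send_rows", "data": {
  "commands": [
    [[0,0.0005,0,0.0001,0,0,0],[0,0.0005,0,0.0001,0,0,0]]
  ]
}}

```text
time_s: 13.3
position: [0.556, -0.0365, 0.0439]
orientation: [[-0.016, 1.0, -0.003], [0.978, 0.017, 0.208], [0.208, 0.0, -0.978]]
ft_force: [0.4, -1.8, -1.5]
grip_width: 0.0919
```

Request:
{"op": "send_rows", "data": {
  "commands": [
    [[0,0.0005,0,0.0001,0,0,0]]
  ]
}}

```text
time_s: 13.38
position: [0.556, -0.036, 0.0439]
orientation: [[-0.016, 1.0, -0.003], [0.978, 0.017, 0.208], [0.208, 0.0, -0.978]]
ft_force: [0.6, -2.1, -2.3]
grip_width: 0.0919
```

Request:
{"op": "send_rows", "data": {
  "commands": [
    [[0,0.0005,0,0.0001,0,0,0],[0,0.0005,0,0.0001,0,0,0]]
  ]
}}

```text
time_s: 13.55
position: [0.5559, -0.035, 0.0439]
orientation: [[-0.016, 1.0, -0.003], [0.978, 0.017, 0.208], [0.208, 0.0, -0.978]]
ft_force: [-0.7, -2.7, -0.9]
grip_width: 0.0919
```

Request:
{"op": "send_rows", "data": {
  "commands": [
    [[0,0.0005,0,0.0001,0,0,0],[0,0.0005,0,0.0001,0,0,0]]
  ]
}}

```text
time_s: 13.72
position: [0.5559, -0.0343, 0.0439]
orientation: [[-0.016, 1.0, -0.003], [0.978, 0.016, 0.208], [0.208, 0.0, -0.978]]
ft_force: [-0.4, -4.2, -1.4]
grip_width: 0.0916
```

```bash
python3 look.py b3; python3 yaw.py pics/b3t.png; python3 -c "
import cv2
b=cv2.imread('pics/b3t.png');cv2.imwrite('pics/b3z.png',cv2.resize(b[150:255,170:300],None,fx=5.5,fy=5.5,interpolation=cv2.INTER_CUBIC))"
```

```text
13.7167 [ 0.5559 -0.0343  0.0439] [-0.4067 -4.167  -1.4172] [-1.3093 -0.0552  0.0457]
[[-0.0161  0.9999 -0.0034]
 [ 0.978   0.0164  0.208 ]
 [ 0.2081  0.0001 -0.9781]]
label centre [0.5407 0.0761] heading to +X deg [-0.38 -0.6  -0.45 -1.58] carton centre ~ [0.542  0.0821] [ 210  182   41   37 1485]
```

View pics/b3z.png

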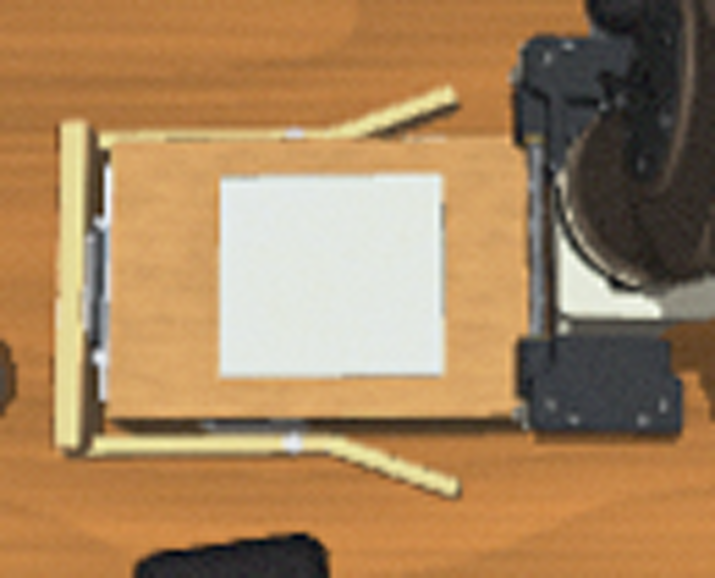

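View pics/b3.png

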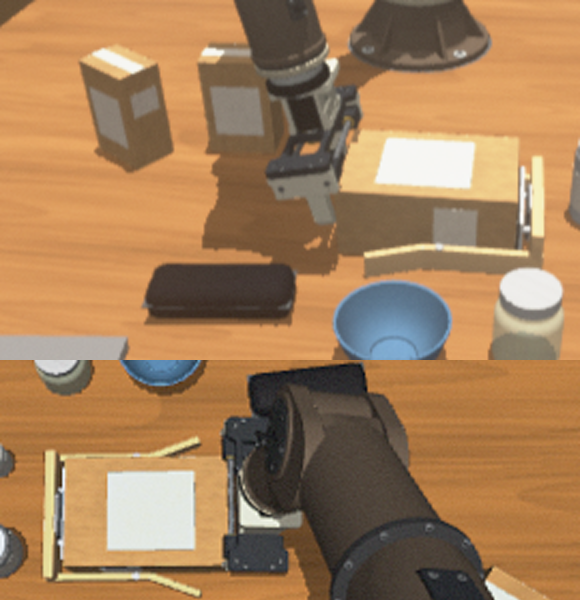

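The plate has been touched: force and moment are both rising. I'll build force in small steps.

Request:
{"op": "send_rows", "data": {
  "commands": [
    [[0,0.0003,0,0.0001,0,0,0]]
  ]
}}

```text
time_s: 13.9
position: [0.5559, -0.0342, 0.0438]
orientation: [[-0.016, 1.0, -0.003], [0.978, 0.016, 0.208], [0.208, 0.0, -0.978]]
ft_force: [-0.5, -5.3, -0.2]
grip_width: 0.0915
```

Request:
{"op": "send_rows", "data": {
  "commands": [
    [[0,0.0005,0,0.0001,0,0,0]]
  ]
}}

```text
time_s: 13.98
position: [0.5559, -0.034, 0.0438]
orientation: [[-0.016, 1.0, -0.003], [0.978, 0.016, 0.208], [0.208, 0.0, -0.978]]
ft_force: [-0.5, -6.0, -1.0]
grip_width: 0.0916
```

Request:
{"op": "send_rows", "data": {
  "commands": [
    [[0,0.0005,0,0.0001,0,0,0]]
  ]
}}

```text
time_s: 14.07
position: [0.5559, -0.0339, 0.0438]
orientation: [[-0.015, 1.0, -0.003], [0.978, 0.016, 0.207], [0.207, 0.0, -0.978]]
ft_force: [-1.8, -7.5, -0.0]
grip_width: 0.0917
```

Request:
{"op": "send_rows", "data": {
  "commands": [
    [[0,0.0006,0,0.0001,0,0,0],[0,0.0006,0,0.0001,0,0,0]]
  ]
}}

```text
time_s: 14.23
position: [0.5559, -0.0336, 0.0438]
orientation: [[-0.015, 1.0, -0.003], [0.978, 0.015, 0.206], [0.206, 0.0, -0.979]]
ft_force: [-0.9, -10.9, -1.1]
grip_width: 0.0916
```

Request:
{"op": "send_rows", "data": {
  "commands": [
    [[0,0.0006,0,0.0001,0,0,0],[0,0.0006,0,0.0001,0,0,0]]
  ]
}}

```text
time_s: 14.4
position: [0.5559, -0.0333, 0.0438]
orientation: [[-0.014, 1.0, -0.003], [0.979, 0.015, 0.205], [0.205, 0.0, -0.979]]
ft_force: [-0.5, -13.6, 0.3]
grip_width: 0.0922
```

```bash
python3 -c "
from h import *
s=env.get_state();print(s['position'],s['ft_force'],s['wrist_torque'])"
```

```text
[ 0.5559 -0.0333  0.0438] [ -0.5394 -13.6272   0.2685] [-3.2106  0.137   0.2784]
```

Request:
{"op": "send_rows", "data": {
  "commands": [
    [[0,0.0006,0,0.0001,0,0,0],[0,0,0,0,0,0,0],[0,0,0,0,0,0,0]]
  ]
}}

```text
time_s: 14.65
position: [0.5559, -0.0333, 0.0438]
orientation: [[-0.014, 1.0, -0.003], [0.979, 0.014, 0.205], [0.205, 0.0, -0.979]]
ft_force: [-0.9, -13.7, 0.3]
grip_width: 0.0916
```

Request:
{"op": "send_rows", "data": {
  "commands": [
    [[0,0,0,0,0,0,0],[0,0,0,0,0,0,0],[0,0,0,0,0,0,0],[0,0,0,0,0,0,0],[0,0,0,0,0,0,0],[0,0,0,0,0,0,0]]
  ]
}}

```text
time_s: 15.15
position: [0.5559, -0.0333, 0.0438]
orientation: [[-0.014, 1.0, -0.003], [0.979, 0.014, 0.205], [0.205, 0.0, -0.979]]
ft_force: [-1.6, -13.2, -0.2]
grip_width: 0.0922
```

Request:
{"op": "send_rows", "data": {
  "commands": [
    [[0,0,0,0,0,0,0],[0,0,0,0,0,0,0],[0,0,0,0,0,0,0],[0,0,0,0,0,0,0],[0,0,0,0,0,0,0],[0,0,0,0,0,0,0]]
  ]
}}

```text
time_s: 15.65
position: [0.5559, -0.0332, 0.0438]
orientation: [[-0.014, 1.0, -0.003], [0.979, 0.014, 0.205], [0.205, 0.0, -0.979]]
ft_force: [-1.2, -13.6, 0.7]
grip_width: 0.092
```

```bash
python3 look.py b4; python3 yaw.py pics/b4t.png
```

```text
15.65 [ 0.5559 -0.0332  0.0438] [ -1.2384 -13.6089   0.6994] [-3.2135  0.0843  0.3547]
[[-0.014   0.9999 -0.0027]
 [ 0.9787  0.0143  0.2048]
 [ 0.2048  0.0003 -0.9788]]
label centre [0.5409 0.0769] heading to +X deg [-0.38 -0.6  -0.45 -1.58] carton centre ~ [0.5422 0.0829] [ 210  182   41   37 1463]
```

View pics/b4.png

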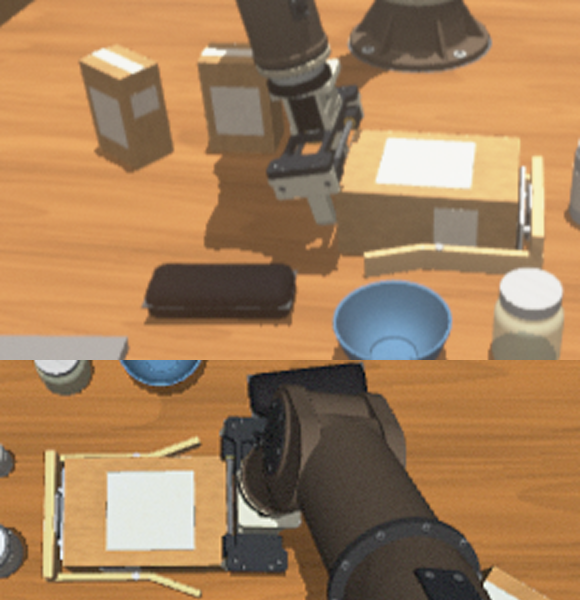

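It's steady at 13.5 N. Desk friction takes some of that, so I'll go up to about 16 N and hold for a full second.

Request:
{"op": "send_rows", "data": {
  "commands": [
    [[0,0.0005,0,0.0001,0,0,0],[0,0.0005,0,0.0001,0,0,0],[0,0,0,0,0,0,0]]
  ]
}}

```text
time_s: 16.0
position: [0.5559, -0.0331, 0.0438]
orientation: [[-0.014, 1.0, -0.002], [0.979, 0.014, 0.204], [0.204, 0.0, -0.979]]
ft_force: [-0.8, -16.3, -0.1]
grip_width: 0.0917
```

Request:
{"op": "send_rows", "data": {
  "commands": [
    [[0,0,0,0,0,0,0],[0,0,0,0,0,0,0],[0,0,0,0,0,0,0],[0,0,0,0,0,0,0],[0,0,0,0,0,0,0],[0,0,0,0,0,0,0],[0,0,0,0,0,0,0]]
  ]
}}

```text
time_s: 16.58
position: [0.5559, -0.0331, 0.0438]
orientation: [[-0.014, 1.0, -0.002], [0.979, 0.014, 0.204], [0.204, 0.0, -0.979]]
ft_force: [-0.7, -16.5, 1.2]
grip_width: 0.0918
```

Request:
{"op": "send_rows", "data": {
  "commands": [
    [[0,0,0,0,0,0,0],[0,0,0,0,0,0,0],[0,0,0,0,0,0,0],[0,0,0,0,0,0,0],[0,0,0,0,0,0,0],[0,0,0,0,0,0,0],[0,0,0,0,0,0,0]]
  ]
}}

```text
time_s: 17.17
position: [0.5559, -0.0331, 0.0438]
orientation: [[-0.013, 1.0, -0.003], [0.979, 0.014, 0.204], [0.204, 0.0, -0.979]]
ft_force: [-1.1, -16.3, 0.9]
grip_width: 0.0918
```

Request:
{"op": "send_rows", "data": {
  "commands": [
    [[0,-0.001,0,-0.0002,0,0,0],[0,-0.001,0,-0.0002,0,0,0],[0,-0.001,0,-0.0002,0,0,0],[0,-0.001,0,-0.0002,0,0,0],[0,-0.001,0,-0.0002,0,0,0],[0,-0.001,0,-0.0002,0,0,0],[0,-0.002,0,-0.0004,0,0,0],[0,-0.0049,0,-0.001,0,0,0],[0,-0.0098,0,-0.002,0,0,0],[0,-0.0098,0,-0.002,0,0,0],[0,-0.0098,0,-0.002,0,0,0],[0,-0.0098,0,-0.002,0,0,0],[0,-0.0098,0,-0.002,0,0,0],[0,0,0,0,0,0,0],[0,0,0,0,0,0,0]]
  ]
}}

```text
time_s: 18.42
position: [0.5569, -0.0928, 0.0434]
orientation: [[-0.015, 1.0, -0.003], [0.978, 0.015, 0.208], [0.208, 0.0, -0.978]]
ft_force: [-0.7, 1.6, -0.6]
grip_width: 0.0917
```

```bash
python3 look.py b5; python3 yaw.py pics/b5t.png;python3 -c "
import cv2
b=cv2.imread('pics/b5t.png');c=cv2.imread('pics/b5s.png')
x=cv2.resize(b[155:245,170:300],None,fx=4,fy=4,interpolation=cv2.INTER_CUBIC);y=cv2.resize(c[165:225,210:340],None,fx=4,fy=4,interpolation=cv2.INTER_CUBIC)
import numpy as np
cv2.imwrite('pics/b5z.png',np.vstack([x,y]))"
```

```text
18.4167 [ 0.5569 -0.0928  0.0434] [-0.7181  1.6037 -0.5976] [-0.2487 -0.1159 -0.0278]
[[-0.0145  0.9999 -0.003 ]
 [ 0.9779  0.0148  0.2083]
 [ 0.2084  0.0001 -0.9781]]
label centre [0.5407 0.0761] heading to +X deg [-0.38 -0.6  -0.45 -1.58] carton centre ~ [0.542  0.0821] [ 210  182   41   37 1488]
```

View pics/b5z.png

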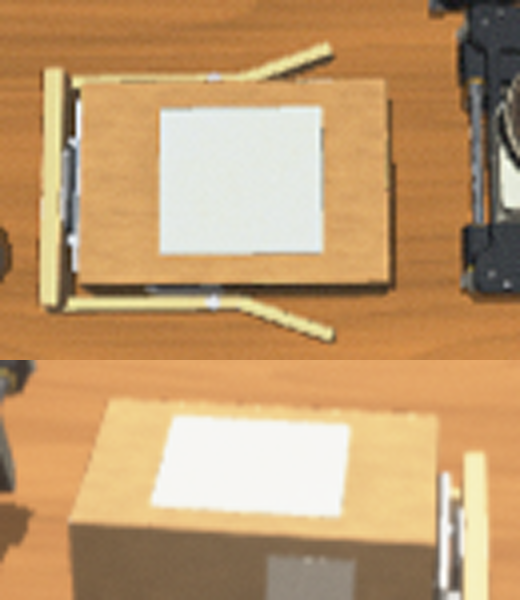

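View pics/b5.png

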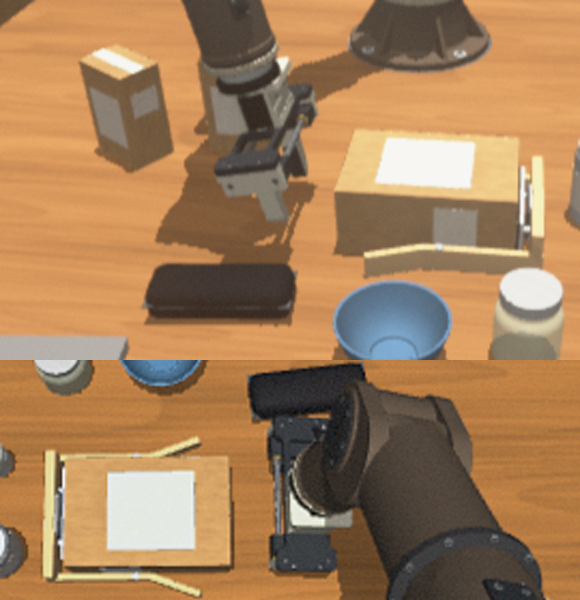

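Request:
{"op": "send_rows", "data": {
  "commands": [
    [[0,0.0031,0,-0.0147,0,0,0],[0,0.0031,0,-0.0147,0,0,0],[0,0.0031,0,-0.0147,0,0,0],[0,0.0031,0,-0.0147,0,0,0],[0,0.0031,0,-0.0147,0,0,0],[0,0.0031,0,-0.0147,0,0,0],[0,0.0031,0,-0.0147,0,0,0],[0,0.0031,0,-0.0147,0,0,0],[0,0,0,0,0,0,0],[0,0,0,0,0,0,0],[0,0,0,0,0,0,0]]
  ]
}}

```text
time_s: 19.43
position: [0.5564, -0.0915, 0.163]
orientation: [[-0.017, 1.0, -0.004], [0.978, 0.017, 0.209], [0.209, -0.001, -0.978]]
ft_force: [-0.7, 0.4, -0.7]
grip_width: 0.092
```

```bash
python3 look.py b6; python3 yaw.py pics/b6t.png
python3 - <<'E'
import cv2,numpy as np
for n,f in(("s","scene0"),("t","top0")):
    d=cv2.absdiff(cv2.imread(f"pics/b6{n}.png"),cv2.imread(f"pics/{f}.png")).max(2);cv2.imwrite(f"pics/d{n}.png",d)
cv2.imwrite("pics/d.png",np.hstack([cv2.resize(cv2.imread("pics/ds.png")*2,(400,300)),cv2.resize(cv2.imread("pics/dt.png")*2,(400,300))]))
E
```

```text
19.4333 [ 0.5564 -0.0915  0.163 ] [-0.6714  0.3604 -0.6538] [-0.2711 -0.1296  0.0003]
[[-0.017   0.9998 -0.0043]
 [ 0.9779  0.0175  0.2086]
 [ 0.2086 -0.0006 -0.978 ]]
label centre [0.5407 0.076 ] heading to +X deg [-0.38 -0.6  -0.45 -1.58] carton centre ~ [0.542 0.082] [ 210  182   41   37 1489]
```

View pics/d.png

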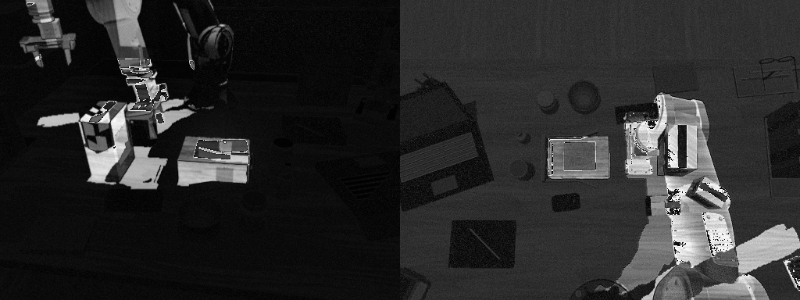

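View pics/b6.png

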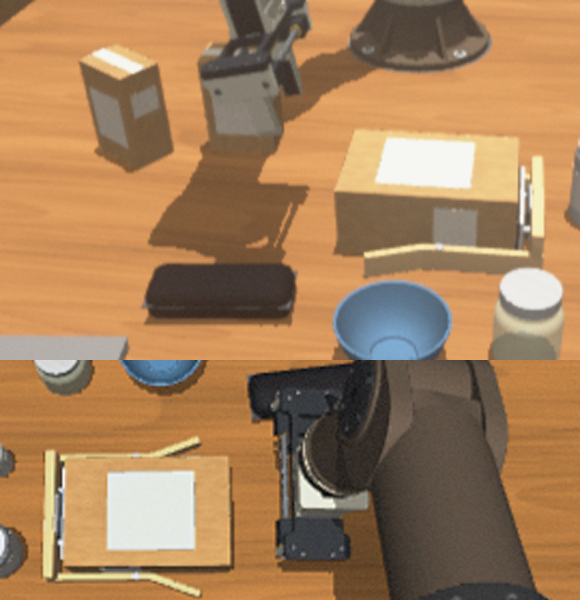

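```bash
python3 -c "
from plant import env
print(env.finish_job())"
```

```text
the job is handed in; nothing more can be done
None
```

I tipped the carton over by pushing it about 18 cm up, and it fell onto its broad side with its top end towards the holder. I then steered it between the rails with two open fingers and pressed it against the sprung plate. The job was handed in at about 19.5 s, with the arm lifted clear.

- **Press force:** I held about 13.5 N for 1.2 s, then about 16.4 N for 1.2 s. The highest reading was 16.5 N, against the 25 N limit. The force reading is given only at the end of each move, so I did not see the forces in between. The press acted within about 5 mm of the carton's centre line.
- **Carton at the end:** It lies flat between the rails. Its centre is at about (0.542, 0.082) m in the base frame, roughly 2–3 mm past the mouth, inside the −2 to 7 mm home range. Its heading reads −0.4 to −1.6°, against a holder yaw I measured at about −1°, so it is square to within the measurement noise.
- **After letting go:** The image measurement moved back by about 0.8 mm as the plate relaxed. It then stayed at that position while the arm lifted.
- **Bystanders:** A before/after image comparison showed no change in the mouse, bowl, jar, can, bottle or holder. The case also appeared unmoved. In the last pictures the hand partly hid the case from above and one small look-alike box from the scene view, so I could not fully confirm that box's position.

The two cameras disagreed by up to about 7 mm in my hand-read corner points. I relied on the top view and touch for the final alignment.

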